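Shut a spring-catch sliding lid

TASK

Shut the sliding lid of the wooden box on the worktop: with your fingertips press the long steel catch bar on the side of the box down and hold it down while you push the lid's tab along over it, so that the tab passes the catch tooth, and keep the bar down until the lid is fully home. Then let go, so that the catch springs up behind the tab and locks the lid shut. Nothing is gripped or lifted, the lid must not be forced past a raised tooth or rammed, and the things standing around are left alone.

Things in the scene. Friction and masses are not known exactly. Their poses are not given: they have to be found in the camera images.
- box: Low wooden box, 150 x 240 mm, 64 mm high (78 mm with guides and lid), fixed; origin under its centre on the worktop, z up. The lid slides along the long axis to the box's own +y, off a fixed deck and over the open compartment (tea lights inside). On its -x long side: a dark steel channel (196 mm long, 58 wide, 38 high) with the catch bar in it.
- push_tab (a point): Light wooden tab on the lid, standing out sideways over the catch bar; 24 mm long (box's y), 54 wide (x), 60 to 95 mm above the worktop. Point: middle of its rear face, the one to push, which looks to the box's -y; the tab extends from it 24 mm to +y, and in x from -32 to +22 mm. Axes as the box's. The lid resists a push with 1 to 3 N.
- lid (a joint): Travel of the lid along the box's +y, m: 0 fully open, 0.112 fully home at its stop. While the catch bar is up, the tab runs against the tooth at 0.075; the tab is clear past the tooth from 0.107.
- catch_bar (a point): Ribbed steel press bar of the catch, 178 mm long (box's y), 44 wide (x), pressed anywhere. Point: middle of its top face, 56 mm above the worktop when up, 4 mm below the tab. Axes as the box's. Tooth at its inner edge: x +14 to +22, y +65 to +73 mm from the point, 12 mm above the top face; keep fingertips to the outer part (x -22 to +10) to pass beside it. Beyond -x is free air above 38 mm.
- catch (a joint): How far the catch bar is pressed down, m: 0 up (as the spring leaves it), 0.014 at its bottom stop. The tooth clears the tab from 0.008. The spring pushes back with about 4 N at first and 10 N at the bottom.
- spice_jar: Loose spice jar, 41 mm wide, 105 mm high, behind the box (bystander); origin under its centre.
- garlic: Loose garlic bulb, 60 mm, by the box's +y end (bystander); origin under its centre.
- onion: Loose onion, 75 mm, by the box's -y end (bystander); origin under its centre.
- tomato: Loose tomato, 65 mm, behind the box (bystander); origin under its centre.
- teaspoon: Loose teaspoon, 130 mm long, lying flat in front of the box (bystander); origin under its centre.
- mug: Loose striped mug, 86 mm wide and 90 mm high, to the left of the box (bystander); origin under its centre.

How it is judged:
On the way, in this order (a step that is already met when the one before it is completed fails the run):
1. the catch bar is pressed down by the fingers while the tab is still before the tooth (value of joint catch above 0.008 m and value of joint lid below 0.08 m and contact force between the fingers and catch above 0.5 N), for 0.05 s.
2. the lid comes home with the fingers still holding the catch bar down (value of joint lid above 0.107 m and value of joint catch above 0.006 m and contact force between the fingers and catch above 0.5 N), for 0.05 s.
At the end, for the whole second after the job is handed in: The lid is home (within 6 mm of its stop) and at rest, and the catch bar has sprung up (to within 3 mm) behind the tab (value of joint lid above 0.106 m and value of joint catch below 0.003 m and velocity of joint lid below 0.01 m/s); the robot touches nothing.
It fails at once if the lid is forced past the raised tooth (value of joint lid between 0.083 and 0.1 m and value of joint catch below 0.004 m).
It fails at once if the tab is rammed or squeezed with more than 50 N (contact force between the fingers and lid above 50 N).
It fails at once if the tab is gripped (pinched between its rear and front faces) (contact force between the fingers and lid_c1 above 1.5 N and contact force between the fingers and lid_c2 above 1.5 N).
It fails at once if a bystander is moved or lifted by more than 25 mm (distance of any of spice_jar, garlic, onion, tomato, teaspoon, mug from where it was at the start of the episode above 0.025 m).
It also fails if it takes over 38 s, if anything falls off the work surface, if the arm or the gripper's body presses on something with over 40 N, if the wrist force passes 120 N, or if a joint passes its speed limit or range.

ROBOT

A 6-joint arm with a two-finger parallel gripper is mounted at the origin on a cart in front of the work surface, level with it; the furniture and walls round the work are solid. World frame = base frame: x ahead of the robot, y to its left, z up, the work surface at z = 0. Lengths are in m, angles in rad, forces in N, time in s.
With the tool pointing down it reaches from about 0.35 to 0.925 m from the base axis. Payload 6.4 kg.
Tool frame: the origin (TCP) lies on the centre line of the jaws, within the pads' length; the fingertips stand 22 mm ahead of it and the grasp point (between the pads) lies 3 mm ahead of it; z points along the fingers, y is the line along which they close (so a half turn about z gives the same grasp; the last joint's range is limited). The gripper opens to 94 mm and grips with 3 to 60 N. Pads are 16 mm wide; open, the fingers measure 119 mm over their backs; the gripper's body (75 mm by 177 mm) begins 78 mm behind the grasp point.
Start: joints at [1.094, 0.245, 1.558, -0, 1.339, -0.174], TCP at [0.194, 0.62, 0.202] pointing down, gripper open.
Joint ranges: [-3.13, 3.13], [-1.02, 2.26], [0.13, 2.54], [-0.95, 4.09], [0.21, 2.88], [-2.74, 2.74]. Speed limits (rad/s): [2.57, 2.57, 3.14, 3.14, 3.14, 3.14].

INTERFACE

Orientations are given as a 3x3 rotation matrix whose columns are the frame's x, y, z axes.
In Python, from station import manip gives the robot as it stands.
- The arm moves only by the tool step_arm, never from a script. Its argument "motion" is a list that holds one entry, the list of rows, each a list of 7 numbers: the shift along the tool's x, y, z in cm, then the turn, a rotation vector about the tool's x, y, z in rad, then the closure, from -1 (fully open) to 1 (shut). In form: [[[tx, ty, tz, ax, ay, az, hand], ...]]. A call has 1 to 8 rows; each row is the pose to reach, as a shift and turn from the pose commanded when the call began, along the tool's axes at that moment; what a row does not reach only later rows make up. A row lasts 1/10 s, in which the tool goes at most 50 mm and 8.59 degrees, less where a joint would pass 70% of its speed; a pose out of reach is approached as far as the arm can. A call with a gripper value outside its range is refused whole. The fingers move at their own pace and stop on an object; the grip force is fixed at half the most. Time passes only in rows, so rows that repeat a pose let the fingers close. It gives the time, the measured TCP pose, the force, the opening and the grip force at its end, in the units of the state.
- manip.read_state(): the state, without advancing time (a new reading comes with each control period).
- manip.snapshot(name): name is "side" or "top"; returns a dict with "frame" (480x640x3 uint8, blue, green, red), "vfov" (degrees; the focal length in pixels is half the picture's height over the tangent of half this angle, whatever the lens; pixels are square), "cx", "cy" (the principal point, pixels), "distortion" ([k1, k2, p1, p2, k3] as OpenCV has them; the pictures are not rectified), "view" (4x4, takes a point from world to camera coordinates). Camera axes: x right, y down, z forward; pixel columns grow to the right and rows downward; lengths in m; the calibration is good to about 2 mm. A picture is of the moment at which its call begins. There is no depth.
- manip.hand_in(): hands the job in; it is judged then, once.
The state is a dict: "time_s": time; "qpos": joint angles; "qvel": joint speeds; "effort": joint torques, N m; "tcp_pos": TCP position; "ee_rot": TCP orientation; "contact_force": force on the tool from outside, world axes, zero at the start; "ft_torque": the same for the moment, N m; "grip_width": opening from 0.0 (shut) to 1.0 (fully open); "grip_force": force on a finger pad.
Only numpy, scipy, OpenCV 4.12 (cv2) and the standard library are available. Lean on these libraries where they do the work, as an engineer would, in place of code of your own. Each camera call takes 0.05 s, during which the arm holds its last target. There are 200 camera calls.

## Working session

There is one attempt and no reset: what is moved stays moved. The work goes in short steps, Python scripts to look and compute and a tool call to move; the robot and the scene stay as the last step left them, time stands still between calls to the robot, and variables do not carry over. Pictures are saved under pics/ and viewed, at most 10 in all, crops included, and the job is handed in when it is done.

Besides the shell and the picture viewer there is one more tool, called by a JSON object that holds its "method" and its "body", one argument or row to a line. step_arm: Moves the arm, as the interface text tells. Its arguments: {"type":"object","properties":{"motion":{"type":"array"}},"required":["motion"]}

```bash
mkdir -p pics; cat > h.py <<'E'
import numpy as np, cv2, pickle
def cal(s):
    h=s["frame"].shape[0]; f=h/2/np.tan(np.radians(s["vfov"])/2)
    return np.array([[f,0,s["cx"]],[0,f,s["cy"]],[0,0,1]]),np.array(s["distortion"],float),np.array(s["view"])
def px2w(s,uv,z):
    K,d,V=cal(s); n=cv2.undistortPoints(np.array(uv,float).reshape(-1,1,2),K,d).reshape(-1,2)
    R,t=V[:3,:3],V[:3,3]; c=-R.T@t; r=np.c_[n,np.ones(len(n))]@R
    z=np.broadcast_to(z,len(n)); return c+r*((z-c[2])/r[:,2])[:,None]
def w2px(s,P):
    K,d,V=cal(s); return cv2.projectPoints(np.array(P,float).reshape(-1,1,3),cv2.Rodrigues(V[:3,:3])[0],V[:3,3],K,d)[0].reshape(-1,2)
E
python3 - <<'E'
from station import manip
import cv2,pickle,numpy as np
for n in("top","side"):
    s=manip.snapshot(n); pickle.dump(s,open(n+".pkl","wb")); cv2.imwrite(f"pics/{n}.png",s["frame"])
    V=np.array(s["view"]); print(n,s["vfov"],-V[:3,:3].T@V[:3,3],V[2,:3])
print(manip.read_state())
E
```

```text
top 47.644615285305335 [ 0.34857048 -0.1523312   1.05161799] [ 0.20064376 -0.02568453 -0.97932752]
side 57.923311357325154 [ 0.3745     -0.8760572   0.48824562] [ 0.1973744   0.84838743 -0.49120475]
{'time_s': 0.1, 'qpos': array([ 1.09388818e+00,  2.45707425e-01,  1.55884184e+00, -2.91982381e-05,
        1.33869128e+00, -1.74073125e-01]), 'qvel': array([ 0.00096033, -0.00232941, -0.00172885,  0.00025324,  0.00210033,
       -0.00081704]), 'effort': array([-2.24962846e-04, -4.16916883e+01, -3.15524232e+01,  6.86131208e-02,
        3.10107996e-02, -5.95911501e-05]), 'tcp_pos': array([0.19358974, 0.61995479, 0.20140612]), 'ee_rot': array([[-9.54496760e-01,  2.98220388e-01, -7.31193128e-04],
       [ 2.98221173e-01,  9.54495652e-01, -1.47705826e-03],
       [ 2.57431776e-04, -1.62790459e-03, -9.99998642e-01]]), 'contact_force': array([-0.64767341, -0.08614437, -0.04478509]), 'ft_torque': array([-0.0503316 ,  0.01136036,  0.02333835]), 'grip_force': 0.0, 'grip_width': 0.998380545413191}
```

View pics/top.png

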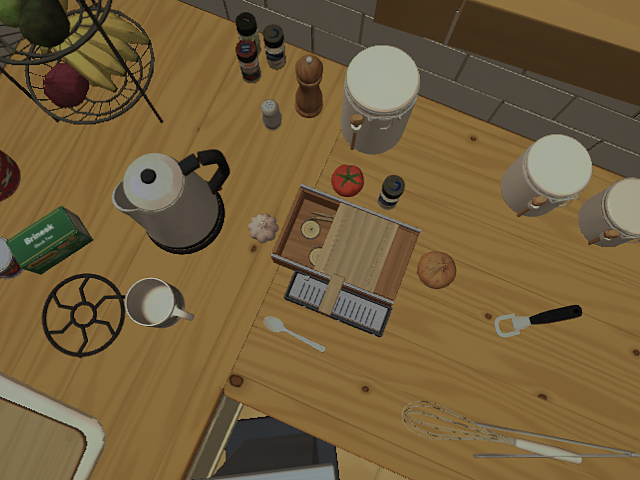

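View pics/side.png

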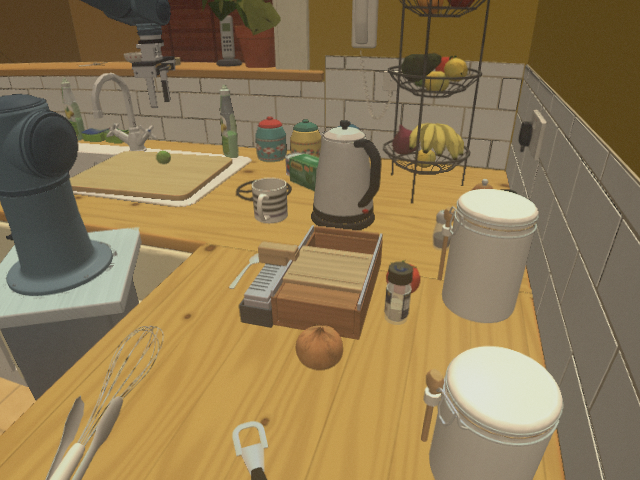

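The top view shows the box around (345,245), with the channel from (290,285) to (388,325) and the tab near (333,295). The garlic is at (263,227), the onion at (437,269) and the teaspoon at (295,333). I'll enlarge both views.

```bash
python3 - <<'E'
import cv2
a=cv2.imread("pics/top.png")[180:345,260:430]; cv2.imwrite("pics/tc.png",cv2.resize(a,None,fx=3.5,fy=3.5,interpolation=2))
a=cv2.imread("pics/side.png")[220:340,230:390]; cv2.imwrite("pics/sc.png",cv2.resize(a,None,fx=5,fy=5,interpolation=2))
E
```

```text
(no output)
```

View pics/tc.png

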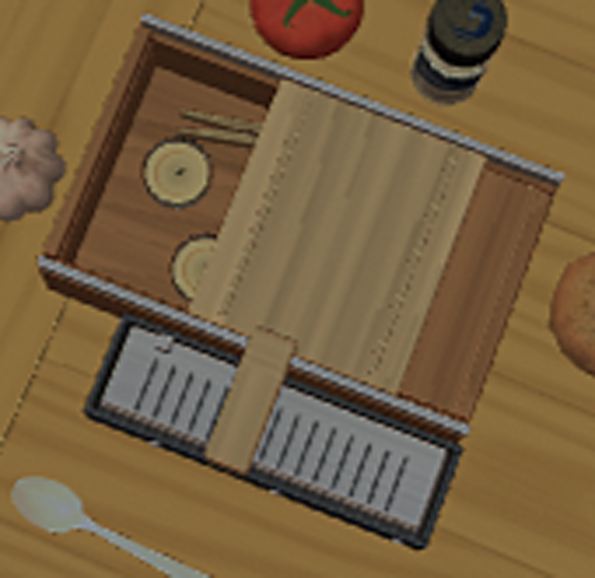

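View pics/sc.png

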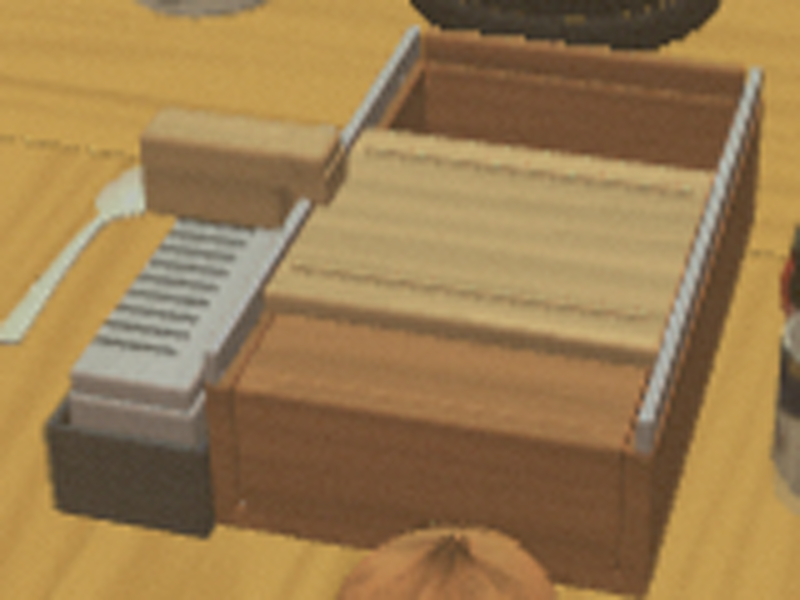

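The crops show the tab's top corners at crop pixels (207,458), (248,472), (297,340) and (256,328), the bar's end corners at (103,403), (418,530) and (447,447), and the guide ends at (145,18), (560,178), (468,430) and (40,262).

```bash
python3 - <<'E'
from h import *
s=pickle.load(open("top.pkl","rb")); d=pickle.load(open("side.pkl","rb"))
c=lambda L:[((x+.5)/3.5-.5+260,(y+.5)/3.5-.5+180) for x,y in L]
g=px2w(s,c([(145,18),(560,178),(468,430),(40,262)]),.078)
t=px2w(s,c([(207,458),(248,472),(297,340),(256,328)]),.095)
b=px2w(s,c([(103,403),(418,530),(447,447)]),.056)
for n,a in(("g",g),("t",t),("b",b)): print(n,a.round(4).tolist(),np.linalg.norm(np.diff(a,axis=0),axis=1).round(4))
for n,v in(("g",g[0]-g[1]),("g",g[3]-g[2]),("b",b[0]-b[1]),("gx",g[0]-g[3]),("gx",g[1]-g[2])): print(n,np.degrees(np.arctan2(v[1],v[0])))
# side-view tab: rear face top corners, rear-bottom-left
e=lambda L:[((x+.5)/5-.5+230,(y+.5)/5-.5+220) for x,y in L]
print("side tab rear top L,R", px2w(d,e([(143,140),(325,163)]),.095).round(4).tolist())
print("side bar near end L,R", px2w(d,e([(70,382),(203,400)]),.056).round(4).tolist())
print("side guide +x near end", px2w(d,e([(650,420)]),.078).round(4).tolist())
gar=px2w(s,[(263,227)],.03);on=px2w(s,[(437,269)],.037);print(gar,on,px2w(s,[(263,322),(325,350)],.003))
E
```

```text
g [[0.6613, -0.1595, 0.078], [0.5493, -0.3666, 0.078], [0.4239, -0.2997, 0.078], [0.5358, -0.0909, 0.078]] [0.2355 0.1421 0.2369]
t [[0.4237, -0.1653, 0.095], [0.4144, -0.1848, 0.095], [0.4776, -0.2175, 0.095], [0.4861, -0.1975, 0.095]] [0.0216 0.0711 0.0216]
b [[0.4615, -0.115, 0.056], [0.3774, -0.27, 0.056], [0.4181, -0.2909, 0.056]] [0.1764 0.0457]
g 61.58784829204945
g 61.815112074497236
b 61.51551949745947
gx -28.667848162454458
gx -28.087829148067616
side tab rear top L,R [[0.4169, -0.1863, 0.095], [0.4783, -0.2182, 0.095]]
side bar near end L,R [[0.3799, -0.2745, 0.056], [0.4221, -0.2949, 0.056]]
side guide +x near end [[0.5527, -0.3673, 0.078]]
[[ 0.60052402 -0.07763447  0.03      ]] [[ 0.48016439 -0.39695113  0.037     ]] [[ 0.42135497 -0.05800871  0.003     ]
 [ 0.35556263 -0.1696473   0.003     ]]
```

{"method": "step_arm", "body": {
  "motion": [
    [[-3,-3.2,-0.3,0,0,0.13,1],[-6,-6.4,-0.6,0,0,0.26,1],[-9,-9.6,-0.9,0,0,0.39,1],[-12,-12.8,-1.2,0,0,0.52,1],[-15,-16,-1.5,0,0,0.65,1],[-18,-19.2,-1.8,0,0,0.78,1],[-21,-22.4,-2,0,0,0.91,1],[-24,-25.6,-2,0,0,1.04,1]]
  ]
}}

```text
time_s: 0.9
tcp_pos: [0.3469, 0.3029, 0.2224]
ee_rot: [[-0.221, 0.975, 0.0], [0.975, 0.221, 0.0], [0.0, 0.0, -1.0]]
contact_force: [0.7, 0.2, -0.8]
grip_width: 0.353
grip_force: 0.0
```

```bash
cat > go.py <<'E'
import sys,numpy as np
from station import manip
from scipy.spatial.transform import Rotation as Ro
def go(p):
    s=manip.read_state(); R=s["ee_rot"]; bx=np.array([.880,-.476,0])/np.hypot(.88,.476)
    T=np.c_[np.cross(bx,[0,0,-1]),bx,[0,0,-1]]
    print(s["time_s"],s["tcp_pos"].round(4),"shift cm",(R.T@(np.array(p)-s["tcp_pos"])*100).round(2),"rot",Ro.from_matrix(R.T@T).as_rotvec().round(3),"F",s["contact_force"].round(2),s["grip_width"])
    B=np.array([.440,-.204,.056]); print("tip rel bar, box axes mm",(T[:,[1,0,2]].T@(s["tcp_pos"]+R[:,2]*.022-B)*1000).round(1))
if __name__=="__main__": go([float(a) for a in sys.argv[1:4]])
E
python3 go.py .423 -.22 .15
```

```text
0.9 [0.3469 0.3029 0.2224] shift cm [-52.68  -4.15   7.24] rot [ 0.    -0.     0.719] F [ 0.66  0.17 -0.84] 0.35326865894602943
tip rel bar, box axes mm [-323.1  401.6 -144.4]
```

{"method": "step_arm", "body": {
  "motion": [
    [[-4.4,-0.3,0,0,0,0.1,1],[-8.8,-0.6,0,0,0,0.2,1],[-13.2,-1,0,0,0,0.3,1],[-17.6,-1.3,0,0,0,0.4,1],[-22,-1.7,0,0,0,0.5,1],[-26.4,-2,0,0,0,0.6,1],[-30.8,-2.4,0,0,0,0.7,1],[-35.2,-2.8,0,0,0,0.719,1]]
  ]
}}

```text
time_s: 1.7
tcp_pos: [0.3985, -0.0465, 0.2222]
ee_rot: [[0.474, 0.881, 0.0], [0.881, -0.474, -0.0], [0.0, 0.0, -1.0]]
contact_force: [-0.6, -0.0, -0.6]
grip_width: 0.006
grip_force: 0.0
```

```bash
python3 go.py .423 -.22 .15
```

```text
1.7 [ 0.3985 -0.0465  0.2222] shift cm [-14.13  10.37   7.22] rot [ 0.    -0.     0.002] F [-0.6  -0.02 -0.58] 0.005719007221971025
tip rel bar, box axes mm [-111.4  118.8 -144.2]
```

{"method": "step_arm", "body": {
  "motion": [
    [[-3,2.2,1,0,0,0,1],[-6,4.4,2,0,0,0,1],[-9,6.6,3.5,0,0,0,1],[-12,8.8,5,0,0,0,1],[-14.1,10.4,7.2,0,0,0,1],[-14.1,10.4,7.2,0,0,0,1],[-14.1,10.4,7.2,0,0,0,1]]
  ]
}}

```text
time_s: 2.4
tcp_pos: [0.4235, -0.2175, 0.1498]
ee_rot: [[0.472, 0.881, -0.001], [0.881, -0.472, 0.002], [0.001, -0.002, -1.0]]
contact_force: [0.7, -0.3, -0.5]
grip_width: 0.008
grip_force: 0.0
```

```bash
python3 go.py .423 -.22 .082;  python3 - <<'E'
from station import manip
import cv2,numpy as np
a=manip.snapshot("top")["frame"][190:350,260:420]; b=manip.snapshot("side")["frame"][170:330,210:370]
cv2.imwrite("pics/m.png",cv2.resize(np.hstack([a,b]),(800,400),interpolation=2))
E
```

```text
2.4 [ 0.4235 -0.2175  0.1498] shift cm [-0.25  0.08  6.78] rot [-0.002 -0.001  0.004] F [ 0.73 -0.3  -0.48] 0.007598645294288132
tip rel bar, box axes mm [ -8.1 -19.7 -71.8]
```

View pics/m.png

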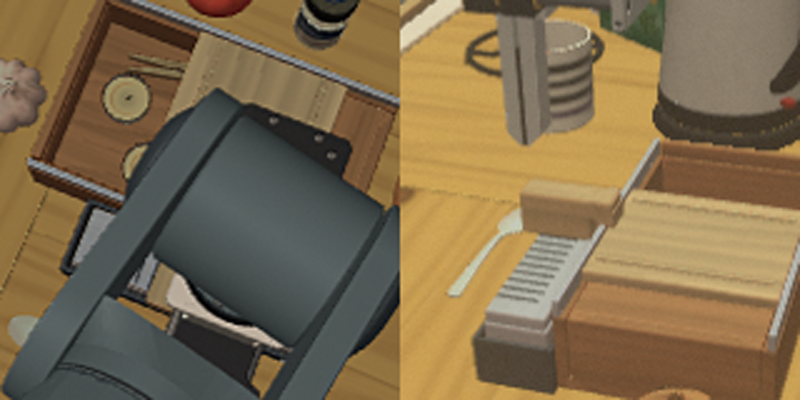

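The tips hang above the bar in the side view at (525,140), in front of the tab's rear face. Next I lower them.

{"method": "step_arm", "body": {
  "motion": [
    [[-0.5,0,2.5,0,0,0,1],[-0.5,0,5,0,0,0,1],[-0.5,0,6.3,0,0,0,1],[-0.5,0,6.6,0,0,0,1],[-0.5,0,6.6,0,0,0,1]]
  ]
}}

```text
time_s: 3.0
tcp_pos: [0.4221, -0.2222, 0.085]
ee_rot: [[0.471, 0.882, 0.001], [0.882, -0.471, -0.0], [-0.0, 0.001, -1.0]]
contact_force: [-0.2, 0.3, -0.2]
grip_width: 0.007
grip_force: 0.0
```

```bash
python3 go.py .4207 -.222 .066;  python3 - <<'E'
from station import manip
import cv2,numpy as np
b=manip.snapshot("side")["frame"][220:320,220:340]
cv2.imwrite("pics/n.png",cv2.resize(b,None,fx=5,fy=5,interpolation=2))
E
```

```text
3.0 [ 0.4221 -0.2222  0.085 ] shift cm [-0.05 -0.14  1.9 ] rot [0.001 0.    0.006] F [-0.2   0.33 -0.17] 0.006831154350885691
tip rel bar, box axes mm [ -7.1 -24.5  -7. ]
```

View pics/n.png

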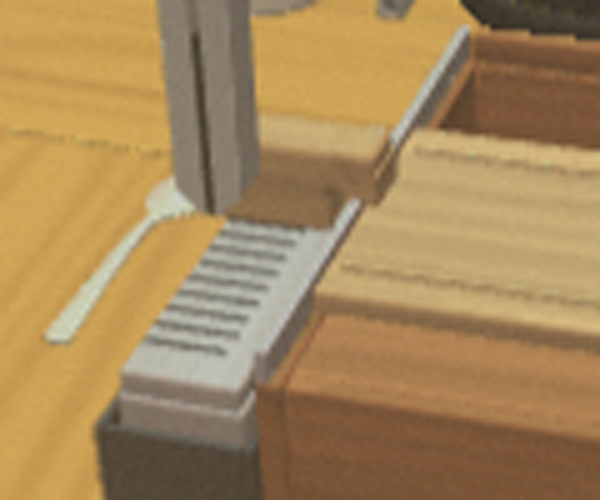

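The closed tips end at crop (210,213), which looks close to the bar's outer edge. I'll check this by projection.

```bash
python3 - <<'E'
from h import *
from station import manip
d=pickle.load(open("side.pkl","rb")); st=manip.read_state(); tip=st["tcp_pos"]+st["ee_rot"][:,2]*.022
bx=np.array([.880,-.476,0]);by=np.array([.476,.880,0]);B=np.array([.440,-.204,.056])
f=lambda P:((w2px(d,P)-[220,220]+.5)*5-.5).round(0).tolist()
print("tip",f([tip])); print("tip corners",f([tip+a*.0125*bx+b*.008*by for a in(-1,1) for b in(-1,1)]))
print("bar near L R",f([B-.022*bx-.089*by,B+.022*bx-.089*by]),"bar at finger y L,R",f([B-.022*bx-.0245*by,B+.022*bx-.0245*by]))
print("tab rear bottom L, R",f([B-.030*bx+.005*by+[0,0,.004],B+.024*bx+.005*by+[0,0,.004]]))
E
```

```text
tip [[226.0, 264.0]]
tip corners [[185.0, 271.0], [202.0, 247.0], [251.0, 281.0], [267.0, 257.0]]
bar near L R [[114.0, 378.0], [237.0, 398.0]] bar at finger y L,R [[188.0, 275.0], [303.0, 293.0]]
tab rear bottom L, R [[198.0, 221.0], [335.0, 241.0]]
```

```bash
python3 - <<'E'
from station import manip
import cv2,numpy as np
b=manip.snapshot("side")["frame"][205:275,235:300]
cv2.imwrite("pics/o.png",cv2.resize(b,None,fx=8,fy=8,interpolation=cv2.INTER_CUBIC))
E
```

```text
(no output)
```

View pics/o.png

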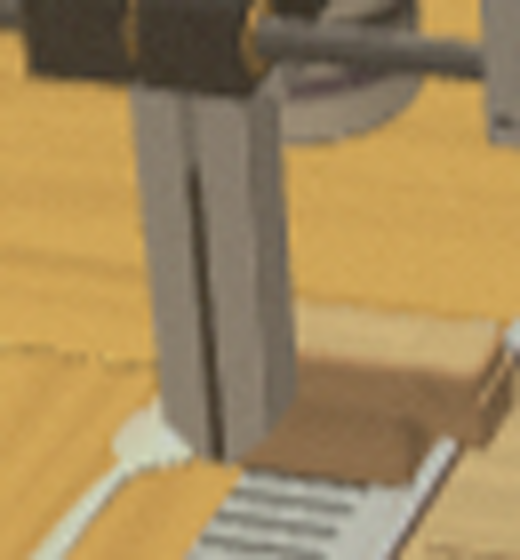

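```bash
python3 - <<'E'
from h import *
d=pickle.load(open("side.pkl","rb"))
from station import manip
s=manip.read_state()
for n,p in(("start",[.19359,.61995,.2014]),("m",[.4235,-.2175,.1498]),("now",s["tcp_pos"])):
    print(n,[w2px(d,[np.array(p)-[0,0,k]]).round(1).tolist()[0] for k in(0,.01,.022)])
p=s["tcp_pos"]; K,_,V=cal(d)
print(K, d["distortion"], V[:3]@np.r_[p,1])
for z in(.056,.063,.07,.08,.085): print(z,px2w(d,[(262.5,262.5)],z).round(4))
E
```

```text
start [[161.2, 106.0], [161.7, 109.1], [162.3, 112.8]]
m [[261.6, 228.1], [262.0, 233.3], [262.5, 239.5]]
now [[264.1, 261.9], [264.5, 266.7], [265.0, 272.4]]
[[433.65564371   0.         321.47475143]
 [  0.         433.65564371 242.89333492]
 [  0.           0.           1.        ]] [-0.07821413  0.          0.          0.          0.        ] [-0.10093786  0.03341466  0.76135753]
0.056 [[ 0.423  -0.1761  0.056 ]]
0.063 [[ 0.4222 -0.1874  0.063 ]]
0.07 [[ 0.4214 -0.1988  0.07  ]]
0.08 [[ 0.4203 -0.215   0.08  ]]
0.085 [[ 0.4198 -0.2231  0.085 ]]
```

The pixels put the tips at about TCP height (z≈0.085), not 22 mm below it. So I'll go down slowly and use the force reading to find contact.

{"method": "step_arm", "body": {
  "motion": [
    [[0,0.1,0.2,0,0,0,1],[0,0.2,0.4,0,0,0,1],[0,0.2,0.6,0,0,0,1],[0,0.2,0.8,0,0,0,1],[0,0.2,0.8,0,0,0,1]]
  ]
}}

```text
time_s: 3.6
tcp_pos: [0.4232, -0.2233, 0.076]
ee_rot: [[0.472, 0.882, -0.001], [0.882, -0.472, 0.001], [0.0, -0.001, -1.0]]
contact_force: [-0.4, 0.6, -0.4]
grip_width: 0.007
grip_force: 0.0
```

{"method": "step_arm", "body": {
  "motion": [
    [[0,0,0.2,0,0,0,1],[0,0,0.4,0,0,0,1],[0,0,0.6,0,0,0,1],[0,0,0.8,0,0,0,1],[0,0,0.8,0,0,0,1]]
  ]
}}

```text
time_s: 4.1
tcp_pos: [0.4233, -0.2232, 0.068]
ee_rot: [[0.472, 0.882, -0.001], [0.882, -0.472, 0.0], [0.0, -0.001, -1.0]]
contact_force: [-0.3, 0.3, 0.4]
grip_width: 0.006
grip_force: 0.0
```

Still no contact, which agrees with the picture.

{"method": "step_arm", "body": {
  "motion": [
    [[0,0,0.2,0,0,0,1],[0,0,0.4,0,0,0,1],[0,0,0.6,0,0,0,1],[0,0,0.8,0,0,0,1],[0,0,0.8,0,0,0,1]]
  ]
}}

```text
time_s: 4.6
tcp_pos: [0.4233, -0.2232, 0.06]
ee_rot: [[0.471, 0.882, -0.001], [0.882, -0.471, 0.0], [0.0, -0.001, -1.0]]
contact_force: [-0.1, 0.3, 0.2]
grip_width: 0.003
grip_force: 0.0
```

```bash
python3 - <<'E'
from station import manip
import cv2,numpy as np
b=manip.snapshot("side")["frame"][215:285,235:305]
cv2.imwrite("pics/p.png",cv2.resize(b,None,fx=8,fy=8,interpolation=cv2.INTER_CUBIC)); print(manip.read_state()["contact_force"])
E
```

```text
[-0.12712042 -0.32038931  0.29072535]
```

View pics/p.png

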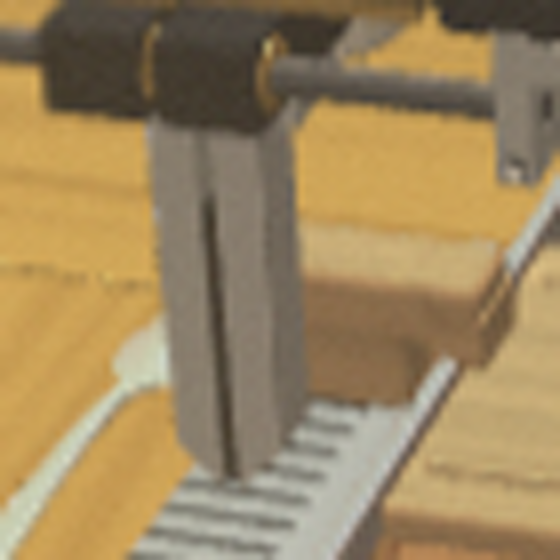

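The tips are just above the ribbed bar at (232,478), behind the tab. Next I press down.

{"method": "step_arm", "body": {
  "motion": [
    [[0,0,0.2,0,0,0,1],[0,0,0.4,0,0,0,1],[0,0,0.6,0,0,0,1],[0,0,0.8,0,0,0,1],[0,0,0.8,0,0,0,1]]
  ]
}}

```text
time_s: 5.15
tcp_pos: [0.4235, -0.2234, 0.0525]
ee_rot: [[0.471, 0.882, -0.0], [0.882, -0.471, 0.0], [0.0, -0.0, -1.0]]
contact_force: [-0.9, 1.6, 3.9]
grip_width: 0.004
grip_force: 2.1
```

{"method": "step_arm", "body": {
  "motion": [
    [[0,0,0.2,0,0,0,1],[0,0,0.4,0,0,0,1],[0,0,0.6,0,0,0,1],[0,0,0.8,0,0,0,1],[0,0,0.8,0,0,0,1]]
  ]
}}

```text
time_s: 5.65
tcp_pos: [0.4235, -0.2235, 0.0446]
ee_rot: [[0.471, 0.882, -0.0], [0.882, -0.471, 0.0], [-0.0, -0.0, -1.0]]
contact_force: [-2.2, 1.5, 6.4]
grip_width: 0.005
grip_force: 3.7
```

{"method": "step_arm", "body": {
  "motion": [
    [[0,0,0.1,0,0,0,1],[0,0,0.2,0,0,0,1],[0,0,0.25,0,0,0,1],[0,0,0.25,0,0,0,1]]
  ]
}}

```text
time_s: 6.05
tcp_pos: [0.4235, -0.2235, 0.0424]
ee_rot: [[0.471, 0.882, -0.0], [0.882, -0.471, 0.0], [-0.0, -0.0, -1.0]]
contact_force: [-3.1, 2.3, 8.4]
grip_width: 0.004
grip_force: 4.2
```

{"method": "step_arm", "body": {
  "motion": [
    [[0.4,0,0,0,0,0,1],[0.8,0,0,0,0,0,1],[1.2,0,0,0,0,0,1],[1.6,0,0,0,0,0,1],[2.0,0,0,0,0,0,1],[2.4,0,0,0,0,0,1],[2.8,0,0,0,0,0,1],[3.2,0,0,0,0,0,1]]
  ]
}}

```text
time_s: 6.85
tcp_pos: [0.44, -0.1981, 0.0437]
ee_rot: [[0.471, 0.882, 0.003], [0.882, -0.471, -0.006], [-0.004, 0.006, -1.0]]
contact_force: [-3.5, -6.6, 7.7]
grip_width: 0.008
grip_force: 4.6
```

```bash
python3 - <<'E'
from station import manip
import cv2,numpy as np
b=manip.snapshot("side")["frame"][205:305,225:325]
cv2.imwrite("pics/q.png",cv2.resize(b,None,fx=6,fy=6,interpolation=cv2.INTER_CUBIC)); print(manip.read_state()["contact_force"])
E
```

```text
[-2.43251901 -4.34631918  8.22909486]
```

View pics/q.png

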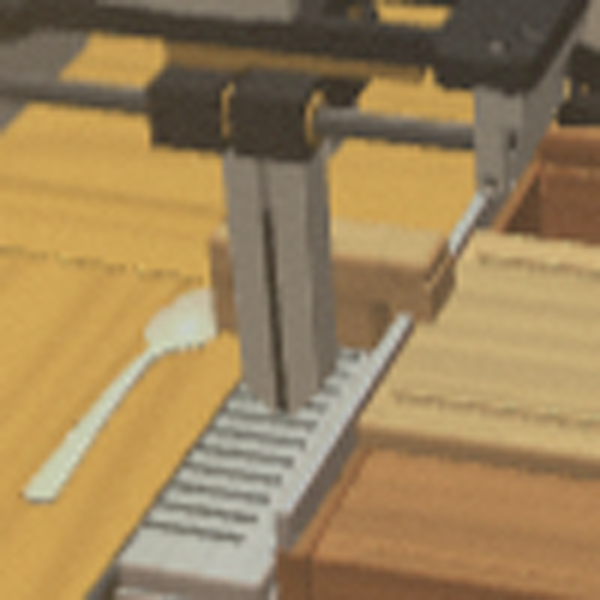

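The bar is visibly down and the fingers have reached the tab. I carry on pushing, holding slightly deeper.

{"method": "step_arm", "body": {
  "motion": [
    [[0.5,0,0.1,0,0,0,1],[1.0,0,0.1,0,0,0,1],[1.4,0,0.1,0,0,0,1],[1.8,0,0.1,0,0,0,1],[2.2,0,0.1,0,0,0,1],[2.6,0,0.1,0,0,0,1],[3.0,0,0.1,0,0,0,1],[3.4,0,0.1,0,0,0,1]]
  ]
}}

```text
time_s: 7.7
tcp_pos: [0.4564, -0.1682, 0.0428]
ee_rot: [[0.471, 0.882, 0.004], [0.882, -0.471, -0.007], [-0.004, 0.006, -1.0]]
contact_force: [-2.7, -6.9, 9.2]
grip_width: 0.006
grip_force: 4.7
```

```bash
python3 go.py .4697 -.139 .0424
```

```text
7.7 [ 0.4564 -0.1682  0.0428] shift cm [ 3.21 -0.2   0.03] rot [0.006 0.004 0.006] F [-2.73 -6.93  9.16] 0.006219588192778116
tip rel bar, box axes mm [-2.5 39.2 35.2]
```

{"method": "step_arm", "body": {
  "motion": [
    [[0.4,-0.1,0.05,0,0,0,1],[0.8,-0.2,0.05,0,0,0,1],[1.2,-0.3,0.05,0,0,0,1],[1.6,-0.3,0.05,0,0,0,1],[2.0,-0.3,0.05,0,0,0,1],[2.4,-0.3,0.05,0,0,0,1],[2.6,-0.3,0.05,0,0,0,1]]
  ]
}}

```text
time_s: 8.4
tcp_pos: [0.4641, -0.1483, 0.0426]
ee_rot: [[0.468, 0.884, -0.002], [0.884, -0.468, -0.017], [-0.015, 0.006, -1.0]]
contact_force: [-16.0, -29.9, 10.3]
grip_width: 0.003
grip_force: 17.6
```

```bash
python3 go.py .4697 -.139 .0424
```

```text
8.4 [ 0.4641 -0.1483  0.0426] shift cm [1.08 0.05 0.  ] rot [0.006 0.015 0.009] F [-15.99 -29.92  10.27] 0.002539873592092571
tip rel bar, box axes mm [-5.1 60.1 35.4]
```

The push force has jumped to about 34 N, so I ease back slightly and look to see whether the lid is home.

{"method": "step_arm", "body": {
  "motion": [
    [[-0.2,0,0,0,0,0,1],[-0.4,0,0,0,0,0,1]]
  ]
}}

```text
time_s: 8.6
tcp_pos: [0.4637, -0.149, 0.0424]
ee_rot: [[0.471, 0.882, 0.003], [0.882, -0.471, -0.009], [-0.006, 0.007, -1.0]]
contact_force: [-3.2, -9.3, 8.4]
grip_width: 0.002
grip_force: 11.8
```

```bash
python3 - <<'E'
from station import manip
from h import *
s=manip.snapshot("side"); t=manip.snapshot("top")
cv2.imwrite("pics/r.png",cv2.resize(np.hstack([s["frame"][205:305,235:385],t["frame"][220:320,260:360]]),(800,320),interpolation=cv2.INTER_CUBIC))
bx=np.array([.880,-.476,0]);by=np.array([.476,.880,0]);B=np.array([.440,-.204,0])
for L in(.095,.105,.112):
    r=L-.034; P=[B+a*bx+b*by+[0,0,.095] for a in(-.030,.024) for b in(r,r+.024)]
    print(L,((w2px(s,P)-[235,205])*3.2).round().tolist(),((w2px(t,P)-[110,220])*3.2).round().tolist())
print(manip.read_state()["contact_force"])
E
```

```text
0.095 [[108.0, 91.0], [122.0, 73.0], [194.0, 101.0], [206.0, 83.0]] [[611.0, 261.0], [571.0, 245.0], [648.0, 171.0], [608.0, 155.0]]
0.105 [[114.0, 83.0], [128.0, 66.0], [199.0, 94.0], [211.0, 76.0]] [[594.0, 255.0], [554.0, 238.0], [631.0, 164.0], [591.0, 148.0]]
0.112 [[118.0, 78.0], [132.0, 61.0], [202.0, 88.0], [214.0, 71.0]] [[583.0, 250.0], [542.0, 234.0], [620.0, 160.0], [580.0, 144.0]]
[ -6.01319368 -12.60621896   7.59340299]
```

View pics/r.png

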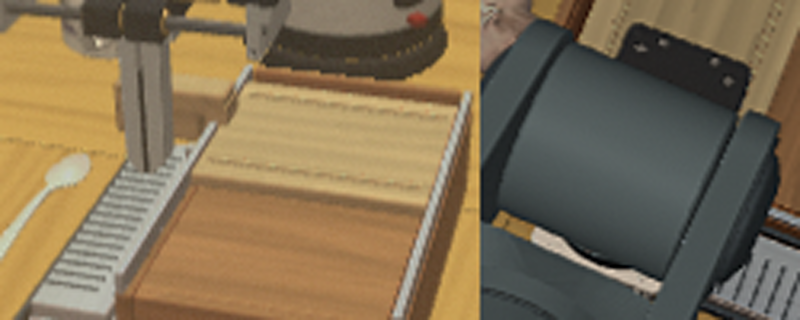

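The lid's far edge meets the end wall. The tab's rear corner at (118,80) matches a travel of 0.11–0.112, and the tooth shows behind the tab at (185,153), so the lid is home. Next I release and retreat.

{"method": "step_arm", "body": {
  "motion": [
    [[-0.5,0,0,0,0,0,1],[-1,0,-0.5,0,0,0,1],[-1,0,-1.2,0,0,0,1],[-1,0,-2,0,0,0,1],[-1,0,-5,0,0,0,1],[-1,0,-9,0,0,0,1],[-1,0,-12,0,0,0,1],[-1,0,-12,0,0,0,1]]
  ]
}}

```text
time_s: 9.5
tcp_pos: [0.4603, -0.1546, 0.1653]
ee_rot: [[0.471, 0.882, 0.008], [0.882, -0.471, -0.005], [-0.001, 0.009, -1.0]]
contact_force: [1.1, -0.5, -0.5]
grip_width: 0.005
grip_force: 0.0
```

```bash
python3 - <<'E'
from station import manip
from h import *
a=pickle.load(open("side.pkl","rb")); s=manip.snapshot("side")
# bar near-end patch unchanged from the start => bar is up again
f,g=[x["frame"][285:312,240:272].astype(int) for x in(a,s)]; print("bar end diff vs start (up)",abs(f-g).mean())
# tab rear top-left corner by template from start image
T=a["frame"][240:266,255:285]; r=cv2.matchTemplate(s["frame"][200:280,240:320],T,5); _,v,_,p=cv2.minMaxLoc(r); 
m=np.array(p)+[240,200]-[255,240]; print(v,"tab shift px",m)
bx=np.array([.880,-.476,0]);by=np.array([.476,.880,0]);B=np.array([.440,-.204,.095])
q=w2px(a,[B-.03*bx+(.005+k)*by for k in(0,.063,.068,.073)]);print((q-q[0]).round(1).tolist())
st=manip.read_state();print(st["time_s"],st["contact_force"],st["tcp_pos"])
E
```

```text
bar end diff vs start (up) 16.36766975308642
0.8552796840667725 tab shift px [ 12 -17]
[[0.0, 0.0], [12.5, -15.7], [13.4, -16.9], [14.3, -18.0]]
9.55 [-0.81842631 -0.21821581 -0.53345015] [ 0.45880458 -0.153749    0.16245272]
```

The tab has shifted about 68 mm, which fits a closed lid. The bar comparison isn't conclusive, so I check the bar's height by template shift; if it were down it would sit about 7 px lower.

```bash
python3 - <<'E'
from station import manip
from h import *
a=pickle.load(open("side.pkl","rb"))["frame"]; s=manip.snapshot("side")["frame"]
for y0,y1,x0,x1 in((284,308,242,274),(272,300,244,276),(292,306,244,272)):
    r=cv2.matchTemplate(s[y0-12:y1+12,x0-8:x1+8],a[y0:y1,x0:x1],5); _,v,_,p=cv2.minMaxLoc(r); print(v,np.array(p)-[8,12], "same place",r[12,8].round(3),"7px down",r[19,8].round(3))
for x in(250,258): print("start",a[286:316,x].mean(1).astype(int)); print("now  ",s[286:316,x].mean(1).astype(int))
E
```

```text
0.8991217017173767 [0 4] same place 0.664 7px down 0.653
0.8534444570541382 [0 4] same place 0.631 7px down 0.545
0.9232233762741089 [0 4] same place 0.362 7px down 0.529
start [170 126 120 156 168 169 168 169 168 143 113 104 106 121 134 108 104 104
 105 100  94  73  68  65  68  64  63  68  63  63]
now   [145 135 125 153 165 113 138 167 173 173 172 171 165 128 113 109 107 155
 129 110  96  75  68  64  68  71  67  68  67  65]
start [133 165 150 113 159 173 173 172 169 175 155 118 108 105 113 140 118 108
 106 105 101  94  83  65  66  68  65  64  65  67]
now   [137 166 156 114 158 176 132 138 170 178 176 178 175 174 146 114 108 110
 140 139 113  97  85  73  67  68  69  67  69  66]
```

The bar end sits about 4 px low, roughly half down, so the tooth is caught under the tab and the lid is a few mm short of home. I measure the lid more exactly to decide how far to push.

```bash
cat > tab.py <<'E'
from station import manip
from h import *
a=pickle.load(open("side.pkl","rb")); s=manip.snapshot("side"); pickle.dump(s,open("side_now.pkl","wb"))
bx=np.array([.880,-.476,0]);by=np.array([.476,.880,0]);B=np.array([.440,-.204,0])
g=lambda f:cv2.cvtColor(f,cv2.COLOR_BGR2GRAY).astype(np.float32)
A,S=g(a["frame"]),g(s["frame"])
# sweep the slide: warp a grid of lid points (rear lid strip and tab outer end) from the start picture, best correlation
def sweep(name,xs,ys,z):
    P=np.array([B+x*bx+y*by+[0,0,z] for x in xs for y in ys])
    smp=lambda I,Q:cv2.remap(I,Q[:,0].astype(np.float32)[None],Q[:,1].astype(np.float32)[None],1)[0]
    p=smp(A,w2px(a,P)); r=[np.corrcoef(p,smp(S,w2px(s,P+k*by)))[0,1] for k in np.arange(.05,.085,.0005)]
    i=int(np.argmax(r)); print(name,"shift mm",50+i*.5,"corr",round(r[i],3))
sweep("tab top",np.arange(-.04,.02,.001),np.arange(-.012,.045,.001),.095)
sweep("lid rear edge",np.arange(.045,.15,.001),np.arange(-.09,-.03,.001),.072)
print("bar px per 10 mm",(w2px(a,[B-.089*by+[0,0,.046]])-w2px(a,[B-.089*by+[0,0,.056]])).round(1))
print(manip.read_state()["contact_force"].round(1))
E
python3 tab.py; python3 go.py .4555 -.157 .056
```

```text
tab top shift mm 64.0 corr 0.968
lid rear edge shift mm 64.5 corr 0.941
bar px per 10 mm [[0.5 4.8]]
[-1.3  0.9  0.6]
9.65 [ 0.4569 -0.1527  0.1592] shift cm [-0.45  0.1  10.32] rot [-0.002 -0.     0.005] F [-1.27  0.85  0.55] 0.0039632618717716514
tip rel bar, box axes mm [ -9.6  53.2 -81.2]
```

The lid is at about 0.103, with the tooth pinned under the tab. I'll re-press a little further outboard, push the last few mm and watch the force.

{"method": "step_arm", "body": {
  "motion": [
    [[-0.3,0,4,0,0,0,1],[-0.3,0,8,0,0,0,1],[-0.3,0,10,0,0,0,1],[-0.3,0,10.5,0,0,0,1],[-0.3,0,11,0,0,0,1],[-0.3,0,11.2,0,0,0,1],[-0.3,0,11.3,0,0,0,1],[-0.3,0,11.3,0,0,0,1]]
  ]
}}

```text
time_s: 10.45
tcp_pos: [0.4568, -0.1562, 0.0482]
ee_rot: [[0.471, 0.882, 0.001], [0.882, -0.471, -0.001], [-0.0, 0.002, -1.0]]
contact_force: [1.1, 0.0, 0.5]
grip_width: 0.005
grip_force: 0.0
```

```bash
python3 go.py .4555 -.157 .044
```

```text
10.45 [ 0.4568 -0.1562  0.0482] shift cm [-0.13 -0.08  0.42] rot [0.002 0.    0.005] F [1.06 0.03 0.45] 0.005275628326408071
tip rel bar, box axes mm [-7.9 50.  29.8]
```

{"method": "step_arm", "body": {
  "motion": [
    [[0,-0.3,0,0,0,0,1],[0,-0.3,0.2,0,0,0,1],[0,-0.3,0.4,0,0,0,1],[0,-0.3,0.5,0,0,0,1],[0,-0.3,0.5,0,0,0,1]]
  ]
}}

```text
time_s: 10.95
tcp_pos: [0.4538, -0.1546, 0.0432]
ee_rot: [[0.471, 0.882, -0.0], [0.882, -0.471, 0.0], [-0.0, -0.0, -1.0]]
contact_force: [-3.3, 2.7, 7.9]
grip_width: 0.007
grip_force: 4.0
```

{"method": "step_arm", "body": {
  "motion": [
    [[0.3,0,0,0,0,0,1],[0.6,0,0,0,0,0,1],[0.8,0,0,0,0,0,1],[1.0,0,0,0,0,0,1],[1.2,0,0,0,0,0,1]]
  ]
}}

```text
time_s: 11.45
tcp_pos: [0.4606, -0.1461, 0.0442]
ee_rot: [[0.471, 0.882, 0.002], [0.882, -0.471, -0.005], [-0.003, 0.004, -1.0]]
contact_force: [-2.6, -4.9, 6.7]
grip_width: 0.004
grip_force: 3.8
```

```bash
python3 go.py .4697 -.139 .0424; python3 tab.py; python3 -c "
from station import manip;print(manip.read_state()['ft_torque'])"
```

```text
11.45 [ 0.4606 -0.1461  0.0442] shift cm [1.06 0.47 0.18] rot [0.004 0.003 0.006] F [-2.63 -4.88  6.73] 0.003547983815648032
tip rel bar, box axes mm [-9.3 60.7 33.8]
tab top shift mm 64.5 corr 0.429
lid rear edge shift mm 64.5 corr 0.94
bar px per 10 mm [[0.5 4.8]]
[-3.4 -4.6  7.6]
[-0.94237565  0.57005119  0.0478028 ]
```

The force stays low this time, so earlier the finger must have been against the tooth. I continue in small steps.

{"method": "step_arm", "body": {
  "motion": [
    [[0.2,-0.1,0.1,0,0,0,1],[0.4,-0.1,0.1,0,0,0,1],[0.5,-0.1,0.1,0,0,0,1],[0.6,-0.1,0.1,0,0,0,1]]
  ]
}}

```text
time_s: 11.9
tcp_pos: [0.463, -0.141, 0.0436]
ee_rot: [[0.471, 0.882, 0.003], [0.882, -0.471, -0.006], [-0.004, 0.006, -1.0]]
contact_force: [-3.0, -7.4, 8.1]
grip_width: 0.003
grip_force: 4.5
```

```bash
python3 go.py .4697 -.139 .0424; python3 tab.py
```

```text
11.9 [ 0.463  -0.141   0.0436] shift cm [0.49 0.5  0.12] rot [0.006 0.004 0.006] F [-3.   -7.45  8.13] 0.00338805506111475
tip rel bar, box axes mm [-9.6 66.3 34.4]
tab top shift mm 70.0 corr 0.438
lid rear edge shift mm 70.0 corr 0.957
bar px per 10 mm [[0.5 4.8]]
[-1.8 -6.1  7.7]
```

The lid has moved to a shift of 70 mm (≈0.109). I push on gently to the stop.

{"method": "step_arm", "body": {
  "motion": [
    [[0.2,-0.1,0,0,0,0,1],[0.4,-0.1,0,0,0,0,1],[0.5,-0.1,0,0,0,0,1]]
  ]
}}

```text
time_s: 12.25
tcp_pos: [0.4644, -0.1366, 0.0437]
ee_rot: [[0.47, 0.882, 0.003], [0.882, -0.47, -0.007], [-0.005, 0.006, -1.0]]
contact_force: [-5.9, -11.8, 8.7]
grip_width: 0.002
grip_force: 7.7
```

```bash
python3 go.py .4697 -.139 .0424; python3 tab.py
```

```text
12.25 [ 0.4644 -0.1366  0.0437] shift cm [0.04 0.58 0.13] rot [0.006 0.005 0.006] F [ -5.86 -11.78   8.65] 0.002098707286853864
tip rel bar, box axes mm [-10.4  70.8  34.3]
tab top shift mm 74.0 corr 0.443
lid rear edge shift mm 74.5 corr 0.964
bar px per 10 mm [[0.5 4.8]]
[-2.7 -9.   8.1]
```

{"method": "step_arm", "body": {
  "motion": [
    [[0.1,0,0,0,0,0,1],[0.2,0,0,0,0,0,1],[0.2,0,0,0,0,0,1]]
  ]
}}

```text
time_s: 12.6
tcp_pos: [0.4644, -0.1366, 0.0438]
ee_rot: [[0.47, 0.883, 0.001], [0.883, -0.47, -0.01], [-0.009, 0.006, -1.0]]
contact_force: [-9.7, -16.7, 9.1]
grip_width: 0.003
grip_force: 12.1
```

```bash
python3 go.py .4697 -.139 .0424; python3 tab.py
```

```text
12.6 [ 0.4644 -0.1366  0.0438] shift cm [0.04 0.58 0.14] rot [0.006 0.009 0.007] F [ -9.67 -16.66   9.1 ] 0.00289736404900357
tip rel bar, box axes mm [-10.4  70.7  34.2]
tab top shift mm 74.0 corr 0.445
lid rear edge shift mm 74.5 corr 0.963
bar px per 10 mm [[0.5 4.8]]
[ -8.1 -15.7   9.3]
```

The lid has stopped moving while the force rises, so it is against its stop. Next I let go.

{"method": "step_arm", "body": {
  "motion": [
    [[-0.4,-0.1,0,0,0,0,1],[-0.8,-0.1,-0.2,0,0,0,1],[-0.9,-0.1,-0.8,0,0,0,1],[-0.9,-0.1,-1.6,0,0,0,1],[-0.9,-0.1,-4,0,0,0,1],[-0.9,-0.1,-8,0,0,0,1],[-0.9,-0.1,-12,0,0,0,1],[-0.9,-0.1,-12,0,0,0,1]]
  ]
}}

```text
time_s: 13.45
tcp_pos: [0.4615, -0.1407, 0.1672]
ee_rot: [[0.471, 0.882, 0.009], [0.882, -0.471, -0.006], [-0.001, 0.011, -1.0]]
contact_force: [0.1, -0.3, 0.2]
grip_width: 0.006
grip_force: 0.0
```

```bash
python3 tab.py; python3 - <<'E'
from h import *
a=pickle.load(open("side.pkl","rb"))["frame"]; s=pickle.load(open("side_now.pkl","rb"))["frame"]
y0,y1,x0,x1=284,308,242,274
r=cv2.matchTemplate(s[y0-12:y1+12,x0-8:x1+8],a[y0:y1,x0:x1],5); _,v,_,p=cv2.minMaxLoc(r); print("bar shift px",v,np.array(p)-[8,12])
from station import manip; st=manip.read_state(); print(st["time_s"],st["tcp_pos"],st["qvel"].round(3))
E
```

```text
tab top shift mm 73.5 corr 0.934
lid rear edge shift mm 74.5 corr 0.964
bar px per 10 mm [[0.5 4.8]]
[-0.3  0.4 -0.4]
bar shift px 0.9980794191360474 [0 0]
13.5 [ 0.45992605 -0.13983326  0.16421971] [-0.     0.044  0.065  0.002 -0.009  0.002]
```

The bar is fully up (0 px shift, 0.998 correlation) and the lid is home. I let the arm settle, then hand in.

{"method": "step_arm", "body": {
  "motion": [
    [[0,0,-1,0,0,0,1],[0,0,-1,0,0,0,1],[0,0,-1,0,0,0,1]]
  ]
}}

```text
time_s: 13.8
tcp_pos: [0.4579, -0.1386, 0.1704]
ee_rot: [[0.472, 0.882, -0.002], [0.882, -0.472, 0.001], [-0.0, -0.002, -1.0]]
contact_force: [-0.3, -0.6, 0.7]
grip_width: 0.008
grip_force: 0.0
```

```bash
python3 -c "
from station import manip;print(manip.hand_in())"
```

```text
the job is handed in; nothing more can be done
None
```

The lid is at its stop with the catch bar sprung back up behind the tab, and the job is handed in at 13.8 s (no verdict returned); it took a second press and push, because the first stopped a few mm short, probably with a finger against the tooth (about 34 N).

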